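Seat a gauge bar in the stage corner and hold the spring plunger down on it

TASK

Slide the bright steel bar across the inspection stage until its long side lies flush along the dark rail and its end butts against the dark end stop. Then press the orange cap of the spring plunger down 11 mm of its 16 mm travel, so that its foot clamps the seated bar, and finish while still holding the cap there: do not let go. Leave the brass plug, the ring gauge and the angle block alone.

Things in the scene. Friction and masses are not known exactly. Their poses are not given: they have to be found in the camera images.
- stage: Fixed aluminium plate, 170 (its x) x 240 (its y) x 15 mm high, on the black granite table, with a pale flush window (look only). Origin: centre of its underside; z up. It carries the dark rail on its far (+x) side, the dark end stop on its left (+y) side, and the cream bracket with the plunger. Its place varies by 0.2 m and it lies turned up to 0.3 rad either way.
- stage_corner (a point): Inner corner where the working faces of rail and end stop meet, on the plate's top (15 mm above the table), in the stage's frame at (45, 75, 15) mm; axes as the stage's. From here the rail runs 195 mm to -y, the end stop 75 mm to -x; both 20 mm thick beyond their faces and 14 mm above the plate. Seated bar centre: x = -12.5 mm, y = -50 mm from here.
- bridge (a point): Cream bracket over the rail that carries the plunger: this point is on top of its bridge, on the plunger's axis, 56 mm above the table, in the stage's frame at (32.5, 45, 56) mm. The bridge is 30 mm wide (y), 10 mm thick, its underside 46 mm above the table, and runs from stage x = 18 mm to a post behind the rail (x 65 to 85 mm).
- bar: Loose bright steel bar, 25 (its x) x 100 (its y) x 20 mm high, about 0.4 kg, lying flat on the plate (underside 15 mm, top 35 mm above the table). Origin: centre of its underside. It starts clear of both stops and turned up to 0.25 rad from the stage's axes; its two ends are alike. Sliding it takes up to about 8 N.
- plunger (a joint): How far the orange cap is pressed down, in m: 0 at rest (up), 0.016 at its end stop. It springs back when let go: about 1.4 N to start it, 0.4 N more per mm. After 6 mm its foot meets a bar lying beneath it, and each further mm then takes 0.7 N more: about 10 N in all at 11 mm.
- cap_top (a point): Centre of the flat round top of the orange plunger cap (34 mm across, 10 mm thick); at rest 83 mm above the table (cap underside 17 mm above the bridge), in the stage's frame at x = +32.5 mm, y = +45 mm. It moves straight down when pressed.
- foot: Sprung black round foot under the bracket's bridge, 13 mm across, on the plunger's axis; origin at the centre of its underside, at rest 41 mm above the table, 6 mm above the top of a bar lying beneath it. It goes down with the cap and yields upwards on its own spring.
- brass_plug: Loose upright brass cylinder, 28 mm diameter, 35 mm high, on the table on the robot's side of the stage; origin at the centre of its underside. Leave alone.
- ring_gauge: Loose bright steel ring, 52 mm outside, 28 mm inside diameter, 18 mm high, on the table beside the stage; origin at the centre of its underside. Leave alone.
- angle_block: Loose steel L-shaped block, foot 50 x 40 x 12 mm with a 12 mm thick upright at its +x edge, 47 mm high in all, on the table beside the stage; origin at the centre of its underside. Leave alone.
Things that resemble listed ones, but are neither listed nor needed, are in the scene too. Leave any purple or red look-alike of the bar alone.

How it is judged:
By the outcome, as a careful person would: the job done as asked, in the order asked, and still so for the second after the job is handed in, while the arm keeps its last pose, push and grip.
It also fails if it takes over 61 s, if anything falls off the work surface, if the arm or the gripper's body presses on something with over 40 N, if the wrist force passes 120 N, or if a joint passes its speed limit or range.

ROBOT

A 6-joint arm with a two-finger parallel gripper is mounted at the origin on the work surface. World frame = base frame: x ahead of the robot, y to its left, z up, the work surface at z = 0. Lengths are in m, angles in rad, forces in N, time in s.
With the tool pointing down it reaches from about 0.25 to 0.725 m from the base axis. Payload 9.7 kg.
Tool frame: the origin (TCP) lies midway between the tips of the shut fingers; the grasp point (between the pads) lies 19 mm behind it; z points along the fingers, y is the line along which they close (so a half turn about z gives the same grasp; the last joint's range is limited). The gripper opens to 85 mm and grips with 20 to 120 N. Pads are 22 mm wide; open, the fingers measure 114 mm over their backs; the gripper's body (76 mm by 85 mm) begins 54 mm behind the grasp point. The pads swing forward as they close: fully open they stand 13 mm farther back than shut.
Start: joints at [1.281, 0.087, 0.176, 1.66, 0, 1.571], TCP at [0.157, 0.527, 0.231] pointing down, gripper open.
Joint ranges: [-3.13, 3.13], [-0.85, 1.81], [-1.15, 1.24], [-2.2, 2.28], [-1.44, 1.52], [-3.14, 3.14]. Speed limits (rad/s): [2.22, 2.22, 2.57, 3.14, 3.14, 3.14].

INTERFACE

Orientations are given as a unit quaternion [w, x, y, z].
In Python, from rig import robot, vision, order gives the robot as it stands.
- The arm moves only by the shell command python3 -m creep 'ROWS' [FORCE]. ROWS is JSON, a list of rows, each a list of 5 numbers: the shift along the world's x, y, z as a fraction of full scale, then the turn about the world's z as a fraction of full scale, then the closure, from 0 (fully open) to 1 (shut). In form: [[x, y, z, roll, fingers], ...]. A call has 1 to 8 rows; each row shifts and turns the commanded pose from where the row before left it; what a row does not reach is not made up. Full scale, the value 1, is 0.075 m for a shift and 0.5 rad for a turn. A row lasts 1/10 s, in which the tool goes at most 50 mm and 8.59 degrees, less where a joint would pass 70% of its speed; a pose out of reach is approached as far as the arm can. A call with a number of a shift or a turn outside -1 to 1 is refused whole. A call with a gripper value outside its range is refused whole. The fingers move at their own pace and stop on an object; FORCE is the grip in N (left out, the last holds). Time passes only in rows, so rows that do not move let the fingers close. It gives the time, the measured TCP pose, the force, the opening and the grip force at its end, in the units of the state.
- robot.read_state(): the state, without advancing time (a new reading comes with each control period).
- vision.capture(name): name is "scene" or "top" or "wrist"; returns a dict with "color" (480x640x3 uint8, red, green, blue), "mtx" (3x3 intrinsics, pixels), "rvec" (rotation vector, rad) and "tvec" (3), from world to camera coordinates, as OpenCV has them; the wrist camera has in their place "T_tool_cam" (4x4, takes a point from camera to tool coordinates, whose origin is the TCP and whose axes are the flange's). Camera axes: x right, y down, z forward; pixel columns grow to the right and rows downward; lengths in m; the calibration is good to about 2 mm. The wrist camera is an equidistant fisheye: a pixel r from the principal point sees the ray r / f radians off the axis. A picture is of the moment at which its call begins: read the wrist's pose just before it. There is no depth.
- order.job_done(): hands the job in; it is judged then, once.
The state is a dict: "time_s": time; "joint_positions": joint angles; "qvel": joint speeds; "joint_torque": joint torques, N m; "eef_pos": TCP position; "tcp_rot": TCP orientation; "contact_force": force on the tool from outside, world axes, zero at the start; "ft_torque": the same for the moment, N m; "width": opening from 0.0 (shut) to 1.0 (fully open); "grip_force": force on a finger pad.
Only numpy, scipy, OpenCV 4.12 (cv2) and the standard library are available. Lean on these libraries where they do the work, as an engineer would, in place of code of your own. Each camera call takes 0.05 s, during which the arm holds its last target. There are 200 camera calls.

## Working session

There is one attempt and no reset: what is moved stays moved. The work goes in short steps, Python scripts to look and compute and a shell command to move; the robot and the scene stay as the last step left them, time stands still between calls to the robot, and variables do not carry over. Pictures are saved under pics/ and viewed, at most 10 in all, crops included, and the job is handed in when it is done.

```bash
mkdir -p pics; ls; python3 - <<'E'
from rig import robot, vision
import cv2, numpy as np, pickle
d={}
for n in("scene","top"):
    c=vision.capture(n); d[n]=c
    cv2.imwrite(f"pics/{n}0.png",c["color"][:,:,::-1])
    print(n,c["mtx"].tolist(),c["rvec"],c["tvec"])
pickle.dump(d,open("cap0.pkl","wb"))
s=robot.read_state(); print(s["eef_pos"],s["tcp_rot"],s["time_s"],s["width"],s["contact_force"])
E
```

```text
pics
scene [[504.7286357539433, 0.0, 317.68006958708276], [0.0, 504.7286357539433, 245.19093549199846], [0.0, 0.0, 1.0]] [ 2.02334066  0.80365664 -0.41801904] [-0.42249418 -0.14029997  1.10858773]
top [[618.1974198622388, 0.0, 325.42890881904054], [0.0, 618.1974198622388, 235.05536413721822], [0.0, 0.0, 1.0]] [ 2.19739941 -2.13996237  0.05944636] [0.00733775 0.55686416 1.20742712]
[0.15710639 0.52686609 0.23063749] [-8.77629999e-05  1.44394098e-01  9.89520069e-01 -6.07536958e-04] 0.1 1.001283494393042 [-0.03530234 -0.04761114 -0.01657405]
```

View pics/top0.png

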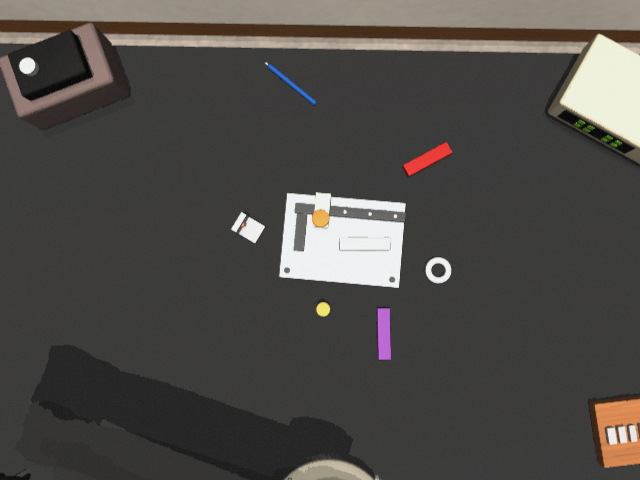

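View pics/scene0.png

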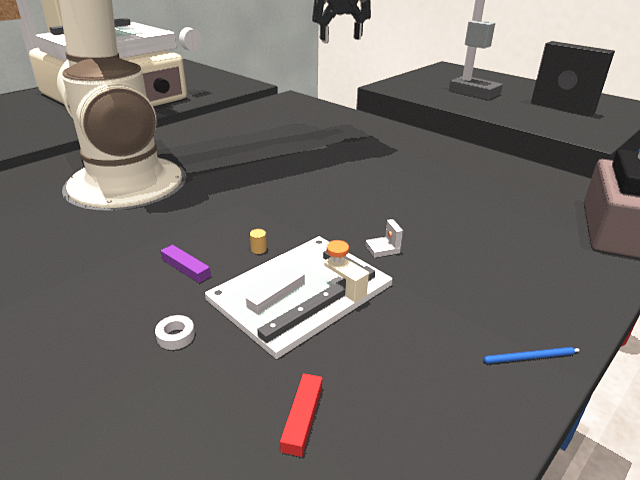

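The top view (up = +x, left = +y) shows the plate with corners near (288,194), (405,203), (399,287) and (280,277). The rail is at (350,213), the end stop at (301,232), and the orange cap at (320,218).

Bar candidates:
- **Pale block at (365,244):** bright steel, on the plate, and raised in the scene view at (277,290). This fits the description.
- **Red (428,159) and purple (384,333):** look-alikes on the table, so I leave them alone.

The pale window could be confused with the bar, so I'll confirm in an enlarged crop.

```bash
python3 - <<'E'
import cv2, numpy as np, pickle
d=pickle.load(open("cap0.pkl","rb"))
f=lambda im:np.clip((im.astype(float)-120)*255/135,0,255).astype(np.uint8)
a=d["top"]["color"][185:297,270:415,::-1]; b=d["scene"]["color"][230:355,200:400,::-1]
a=cv2.resize(f(a),None,fx=3.9,fy=3.9,interpolation=cv2.INTER_CUBIC)[:, :]
b=cv2.resize(b,(240,150))
cv2.imwrite("pics/crop0.png",a)
g=d["top"]["color"]
print(g[244,300:400,:].sum(1)//3); print(g[225:290,365,:].sum(1)//3)
E
```

```text
[107 109 106 108 123 241 241 240 240 240 241 241 240 241 241 240 239 240
 241 240 240 241 240 240 240 240 240 240 240 240 240 240 241 239 240 240
 240 240 237 142 241 240 240 240 240 241 240 240 240 240 240 240 240 240
 240 240 240 241 240 240 241 240 240 241 240 240 241 240 240 240 241 240
 240 241 240 239 241 240 240 240 240 240 239 240 240 240 240 240 240 238
 181 240 241 241 240 240 241 240 240 240]
[240 240 240 240 240 240 240 240 240 240 240 222 204 233 240 239 239 240
 240 240 241 240 240 240 221 175 219 240 240 241 240 241 240 241 241 241
 240 240 241 241 241 240 241 240 240 241 240 241 240 240 240 240 240 240
 241 240 240 240 241 202  58  58  60  59  59]
```

View pics/crop0.png

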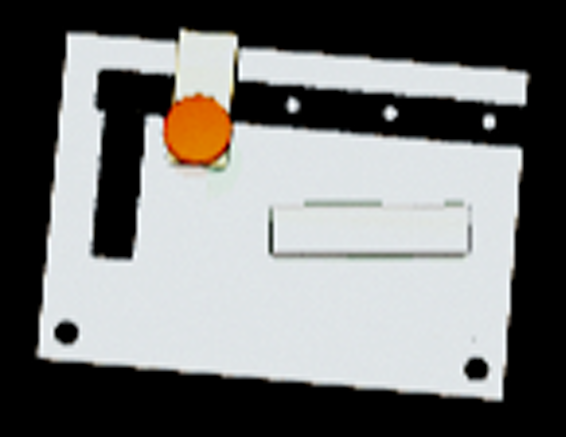

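The pale block at crop (271–470, 207–256) measures about 51 x 12.6 px, or about 100 x 25 mm at its height. It has side edges, so it is the bar. Next I measure the stage, cap and bar.

```bash
cat > h.py <<'E'
import cv2, numpy as np
def cast(c,uv,z):
    R=cv2.Rodrigues(np.array(c["rvec"]))[0]; t=np.array(c["tvec"]).ravel(); C=-R.T@t
    p=cv2.undistortPoints(np.array(uv,float).reshape(-1,1,2),c["mtx"],None).reshape(-1,2)
    d=np.c_[p,np.ones(len(p))]@R
    return (C+d*((z-C[2])/d[:,2])[:,None])[:,:2]
def quad(cnt,eps=0.03):
    """corners by line fits to the sides of a contour's 4-gon"""
    cnt=cnt.reshape(-1,2).astype(np.float32)
    q=cv2.boxPoints(cv2.minAreaRect(cnt)) if eps is None else cv2.approxPolyDP(cv2.convexHull(cnt),eps*cv2.arcLength(cnt,True),True).reshape(-1,2)
    L=[]
    for a,b in zip(q,np.roll(q,-1,0)):
        u=(b-a)/np.linalg.norm(b-a); s=(cnt-a)@u; n=abs((cnt-a)@np.array([-u[1],u[0]]))
        k=cnt[(n<2.5)&(s>4)&(s<np.linalg.norm(b-a)-4)]
        v=cv2.fitLine(k,cv2.DIST_HUBER,0,.01,.01).ravel(); L.append(np.cross([v[2],v[3],1],[v[2],v[3],1]) if 0 else np.cross([v[2],v[3],1],[v[2]+v[0],v[3]+v[1],1]))
    P=[np.cross(L[i-1],L[i]) for i in range(len(L))]
    return np.array([p[:2]/p[2] for p in P])
def frame(st,p):
    x,y,a=st; R=np.array([[np.cos(a),-np.sin(a)],[np.sin(a),np.cos(a)]]); return np.array([x,y])+np.array(p)@R.T
def inv(st,p):
    x,y,a=st; R=np.array([[np.cos(a),-np.sin(a)],[np.sin(a),np.cos(a)]]); return (np.array(p)-[x,y])@R
def big(m,n=1): return max(cv2.findContours(m.astype(np.uint8),cv2.RETR_EXTERNAL,cv2.CHAIN_APPROX_NONE)[0],key=cv2.contourArea)
E
python3 - <<'E'
import pickle
from h import *
d=pickle.load(open("cap0.pkl","rb")); c=d["top"]; im=c["color"].astype(int)
roi=np.zeros((480,640),bool); roi[185:297,270:415]=1
g=im.min(2)
cnt=big((g>150)&roi); q=quad(cnt); P=cast(c,q,.015)
print("plate px",q.round(1).tolist()); print(P.round(4).tolist(), np.linalg.norm(P-np.roll(P,-1,0),axis=1).round(4))
ctr=P.mean(0)
# long sides run along stage y
e=P-np.roll(P,-1,0); l=np.linalg.norm(e,axis=1); ang=[]
for v,n in zip(e,l):
    a=np.arctan2(v[1],v[0]) - (np.pi/2 if n>.2 else 0); ang.append((a+np.pi/2)%np.pi-np.pi/2)
print("ctr",ctr,"ang",np.round(ang,4)); st=(*ctr,np.average(ang,weights=l))
hsv=cv2.cvtColor(c["color"],cv2.COLOR_RGB2HSV)
cap=(hsv[...,0]>5)&(hsv[...,0]<20)&(hsv[...,1]>180)&roi
(u,v),r=cv2.minEnclosingCircle(big(cap)); w=cast(c,[(u,v)],.083)[0]; print("cap",u,v,r,w,"expected",frame(st,(.0325,.045)))
# bar outline
R=np.zeros_like(roi); R[233:254,333:396]=1
dk=(g<232)&R; pts=np.argwhere(dk)[:,::-1]
print("bar box px",cv2.minAreaRect(pts.astype(np.float32)))
ys,xs=np.nonzero(dk); 
for row in range(233,254): print(row,''.join('#' if g[row,k]<200 else '+' if g[row,k]<232 else '.' for k in range(333,396)))
Rm=cv2.Rodrigues(c["rvec"])[0]; print("cam",-Rm.T@c["tvec"])
pickle.dump(st,open("st.pkl","wb")); print(st)
E
```

```text
plate px [[287.1, 192.9], [404.7, 203.0], [398.1, 286.8], [279.2, 276.3]]
[[0.6403, 0.1018], [0.6256, -0.1347], [0.4578, -0.1245], [0.4723, 0.1121]] [0.237  0.1681 0.2371 0.1684]
ctr [ 0.54900915 -0.01134642] ang [-0.0622 -0.0608 -0.0611 -0.0614]
cap 313.0 222.0 9.999999747378752e-05 [0.57586511 0.04474242] expected [0.58420961 0.03157418]
bar box px ((364.5, 243.5), (15.0, 51.0), 90.0)
233 ...............................................................
234 ...............................................................
235 ...............................................................
236 ...............++++++++++++++++++++................+++++.......
237 ......+........##++++++++++++++++++........+...+..++++++.+.....
238 ......+....................................++++++++......+.....
239 ......#..................................................+.....
240 ......#..................................................+.....
241 ......#..................................................+.....
242 ......#..................................................+.....
243 ......#...................
[... 161 characters left out ...]
......#.....
246 ......#..................................................#.....
247 ......#..................................................#.....
248 ......#..................................................#.....
249 ......#+++++++++++++++++++++++++++++++++++++++++++++++++++.....
250 ......+#################################################++.....
251 .......+++++++++++++++++++++++++++++++++++++++++++++++++.......
252 ...............................................................
253 ...............................................................
cam [ 0.4591596  -0.00964059  1.24784266]
(np.float64(0.5490091520324578), np.float64(-0.011346415676465285), np.float64(-0.06141010511523344))
```

```bash
python3 - <<'E'
import pickle
from h import *
d=pickle.load(open("cap0.pkl","rb")); c=d["top"]; st=pickle.load(open("st.pkl","rb"))
im=c["color"].astype(int); m=(im[...,0]-im[...,2]>120); m[:,:290]=0; m[:,350:]=0; m[:190]=0; m[260:]=0
(u,v),r=cv2.minEnclosingCircle(big(m)); w=cast(c,[(u,v)],.083)[0]; print("cap",u,v,r,w,"expected",frame(st,(.0325,.045)))
P=cast(c,[(339.5,237.5),(390.2,237.5),(390.2,250),(339.5,250)],.035); print(P.round(4).tolist(),P.mean(0),inv(st,P.mean(0)))
e=P[0]-P[1]; print("bar ang world",np.arctan2(e[1],e[0])-np.pi/2, np.linalg.norm(e))
# same with scene cam plate
c2=d["scene"]; g=c2["color"].min(2); roi=np.zeros(g.shape,bool); roi[232:355,200:395]=1
for n,p in dict(corner=(.045,.075),seat=(.0325,.025),cap=(.0325,.045)).items(): print(n,frame(st,p))
from rig import vision
w=vision.capture("wrist"); print(w["T_tool_cam"].round(4).tolist(),w["mtx"].tolist())
cv2.imwrite("pics/w0.png",w["color"][:,:,::-1])
E
```

```text
cap 320.0714416503906 217.92857360839844 8.586384773254395 [0.58395241 0.03155824] expected [0.58420961 0.03157418]
[[0.5514, -0.0061], [0.5539, -0.1055], [0.5293, -0.106], [0.5267, -0.0067]] [ 0.54033431 -0.05606956] [-0.00591376 -0.04517123]
bar ang world 0.025627714259471635 0.09950959349233657
corner [0.59852719 0.06075049]
seat [0.58298218 0.01161188]
cap [0.58420961 0.03157418]
[[0.0004, -0.9504, -0.311, 0.0796], [1.0, 0.0007, -0.0007, 0.0013], [0.0009, -0.311, 0.9504, -0.1424], [0.0, 0.0, 0.0, 1.0]] [[371.64829954431775, 0.0, 323.17502501944625], [0.0, 371.64829954431775, 239.08684918740053], [0.0, 0.0, 1.0]]
```

Two independent checks agree: the cap measured at (0.5840, 0.0316) is 0.3 mm from where the plate fit puts it. The stage is at (0.549, -0.0113) with yaw -0.0614. The bar is at stage (-6, -45) mm, turned +0.087 relative to the stage. I'll compute the pre-push goal, then move.

```bash
cat >> h.py <<'E'
def status(goal=None):
    import pickle; from rig import robot
    st=pickle.load(open("st.pkl","rb")); s=robot.read_state(); p=np.array(s["eef_pos"]); w,x,y,z=s["tcp_rot"]
    a=np.arctan2(w*w-x*x+y*y-z*z,2*(x*y-w*z)) # tool y direction
    print("t",s["time_s"],"tcp",p.round(4),"stage mm",(inv(st,p[:2])*1e3).round(1),"y-axis ang off stage",round(a-np.pi/2-st[2],4),"F",np.round(s["contact_force"],1),"w",round(s["width"],3))
    if goal is not None:
        g=np.r_[frame(st,np.array(goal[:2])/1e3),goal[2]/1e3]; print("to go, full scale:",((g-p)/.075).round(3))
E
python3 -c "
from h import *
status((-47,-45,231))"
```

```text
t 0.15 tcp [0.1571 0.5269 0.2308] stage mm [-424.2  513.2] y-axis ang off stage -0.2284 F [ 0.5 -0.5  0.7] w 0.995
to go, full scale: [ 4.563e+00 -7.737e+00  3.000e-03]
```

```bash
python3 -m creep '[[0.28,-0.48,0,0.1,0.5],[0.28,-0.48,0,0.1,0.5],[0.28,-0.48,0,0.1,0.5],[0.28,-0.48,0,0.1,0.5],[0.28,-0.48,0,0.057,0.5],[0.28,-0.48,0,0,0.5],[0.28,-0.48,0,0,0.5],[0.28,-0.48,0,0,0.5]]' 30; python3 -c "
from h import *
status((-47,-45,231))"
```

```text
time_s: 0.95
eef_pos: [0.3256, 0.2375, 0.2312]
tcp_rot: [0.0, 0.03, 1.0, 0.0]
contact_force: [0.4, 1.6, 0.3]
width: 0.502
grip_force: 0.0
t 0.95 tcp [0.3256 0.2375 0.2312] stage mm [-238.3  234.7] y-axis ang off stage 0.0004 F [0.4 1.6 0.3] w 0.502
to go, full scale: [ 2.317e+00 -3.879e+00 -3.000e-03]
```

```bash
python3 -m creep '[[0.28,-0.48,0,0,0.5],[0.28,-0.48,0,0,0.5],[0.28,-0.48,0,0,0.5],[0.28,-0.48,0,0,0.5],[0.28,-0.48,0,0,0.5],[0.28,-0.48,0,0,0.5],[0.28,-0.48,0,0,0.5],[0.28,-0.48,0,0,0.5]]'; python3 -c "
from h import *
status((-47,-45,60))"
```

```text
time_s: 1.75
eef_pos: [0.4937, -0.0507, 0.2311]
tcp_rot: [-0.0, 0.031, 1.0, 0.0]
contact_force: [0.3, 0.7, 1.0]
width: 0.496
grip_force: 0.0
t 1.75 tcp [ 0.4937 -0.0507  0.2311] stage mm [-52.8 -42.7] y-axis ang off stage -0.0002 F [0.3 0.7 1. ] w 0.496
to go, full scale: [ 0.075 -0.035 -2.282]
```

```bash
python3 -m creep '[[0.04,-0.02,-0.55,0,0.5],[0.035,-0.015,-0.55,0,0.5],[0,0,-0.55,0,0.5],[0,0,-0.5,0,0.5],[0,0,-0.13,0,0.5],[0,0,-0.3,0,0.5],[0,0,-0.1,0,0.5],[0,0,-0.08,0,0.5]]'; python3 - <<'E'
from h import *
status((-47,-45,20))
from rig import vision
cv2.imwrite("pics/w1.png",vision.capture("wrist")["color"][:,:,::-1])
E
```

```text
time_s: 2.55
eef_pos: [0.4992, -0.0515, 0.0249]
tcp_rot: [0.0, 0.031, 1.0, -0.0]
contact_force: [0.5, 0.6, 0.8]
width: 0.499
grip_force: 0.0
t 2.55 tcp [ 0.4992 -0.0515  0.0249] stage mm [-47.3 -43.2] y-axis ang off stage 0.0002 F [0.5 0.6 0.8] w 0.499
to go, full scale: [ 0.002 -0.024 -0.066]
```

View pics/w1.png

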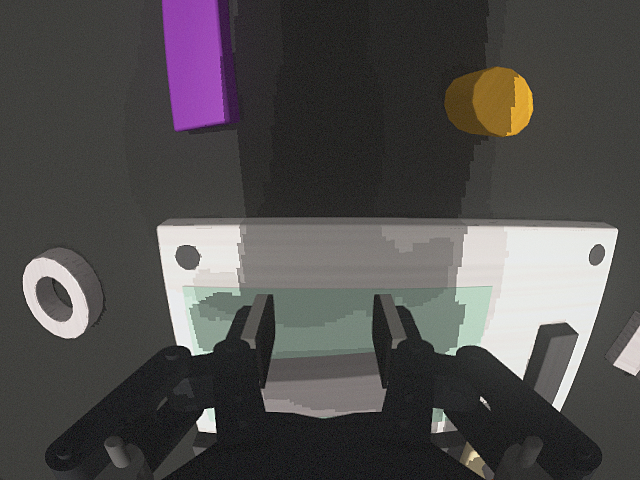

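The wrist view (down = +x) shows the fingers at (255,330) and (390,330) on the plate, clear of the bar face at (325,370). The greenish window lies flat beneath. The plug at (495,100), ring at (60,290) and purple look-alike are clear. Now I lower 5 mm and push towards the rail.

```bash
python3 -m creep '[[0,-0.024,-0.07,0,0.5],[0.06,-0.004,0,0,0.5],[0.06,-0.004,0,0,0.5],[0.06,-0.004,0,0,0.5],[0.06,-0.004,0,0,0.5],[0.06,-0.004,0,0,0.5],[0.06,-0.004,0,0,0.5],[0.06,-0.004,0,0,0.5]]';  python3 -c "
from h import *
status((9,-45,20))"
```

```text
time_s: 3.4
eef_pos: [0.5305, -0.0555, 0.019]
tcp_rot: [-0.0, 0.031, 1.0, -0.0]
contact_force: [-2.7, 0.3, 1.9]
width: 0.497
grip_force: 1.4
t 3.4 tcp [ 0.5305 -0.0555  0.019 ] stage mm [-15.8 -45.2] y-axis ang off stage 0.0001 F [-2.7  0.3  1.9] w 0.497
to go, full scale: [ 0.33  -0.018  0.013]
```

```bash
python3 -m creep '[[0.05,-0.003,0,0,0.5],[0.05,-0.003,0,0,0.5],[0.04,-0.002,0,0,0.5],[0.04,-0.003,0,0,0.5]]';  python3 -c "
from h import *
status((9,-45,20))"
```

```text
time_s: 3.8
eef_pos: [0.544, -0.0563, 0.019]
tcp_rot: [-0.0, 0.031, 1.0, 0.0]
contact_force: [-2.7, 0.3, 1.8]
width: 0.499
grip_force: 1.3
t 3.8 tcp [ 0.544  -0.0563  0.019 ] stage mm [ -2.3 -45.2] y-axis ang off stage 0.0001 F [-2.7  0.3  1.8] w 0.499
to go, full scale: [ 0.15  -0.007  0.014]
```

```bash
python3 -m creep '[[0.03,-0.002,0,0,0.5],[0.03,-0.002,0,0,0.5],[0.03,-0.002,0,0,0.5],[0.02,-0.001,0,0,0.5],[0.02,-0.001,0,0,0.5]]';  python3 -c "
from h import *
status((9,-45,20))"
```

```text
time_s: 4.3
eef_pos: [0.5536, -0.0569, 0.019]
tcp_rot: [-0.0, 0.031, 1.0, 0.0]
contact_force: [-3.3, -0.1, 1.8]
width: 0.5
grip_force: 1.2
t 4.3 tcp [ 0.5536 -0.0569  0.019 ] stage mm [  7.4 -45.2] y-axis ang off stage 0.0001 F [-3.3 -0.1  1.8] w 0.5
to go, full scale: [0.021 0.001 0.013]
```

```bash
python3 -m creep '[[0.013,-0.001,0,0,0.5],[0.013,-0.001,0,0,0.5]]'; python3 -m creep '[[0.013,-0.001,0,0,0.5]]';python3 -c "
from h import *
status((9,-45,20))"
```

```text
time_s: 4.5
eef_pos: [0.5555, -0.057, 0.019]
tcp_rot: [-0.0, 0.031, 1.0, 0.0]
contact_force: [-2.0, -0.2, 2.2]
width: 0.5
grip_force: 1.1
time_s: 4.6
eef_pos: [0.5565, -0.0571, 0.019]
tcp_rot: [0.0, 0.031, 1.0, 0.0]
contact_force: [-2.0, 0.2, 0.2]
width: 0.498
grip_force: 1.1
t 4.6 tcp [ 0.5565 -0.0571  0.019 ] stage mm [ 10.3 -45.2] y-axis ang off stage 0.0001 F [-2.   0.2  0.2] w 0.498
to go, full scale: [-0.017  0.004  0.013]
```

```bash
python3 -m creep '[[0.013,-0.001,0,0,0.5]]'; python3 -m creep '[[0.013,-0.001,0,0,0.5]]';python3 -m creep '[[0.007,0,0,0,0.5]]'
```

```text
time_s: 4.7
eef_pos: [0.5568, -0.0571, 0.019]
tcp_rot: [-0.001, 0.031, 1.0, 0.0]
contact_force: [-9.7, 0.9, 6.2]
width: 0.495
grip_force: 4.9
time_s: 4.8
eef_pos: [0.5568, -0.0571, 0.0189]
tcp_rot: [-0.002, 0.031, 1.0, 0.0]
contact_force: [-14.6, 1.1, 8.9]
width: 0.504
grip_force: 7.5
time_s: 4.9
eef_pos: [0.5568, -0.0571, 0.0189]
tcp_rot: [-0.002, 0.031, 1.0, 0.0]
contact_force: [-16.0, 1.0, 11.0]
width: 0.499
grip_force: 8.1
```

The bar is seated on the rail: the tool stops at x = 0.5568 and the force rises to 16 N. I back off, lift and go round to the bar's -y end with the fingers shut.

```bash
python3 -m creep '[[-0.15,0.009,0,0,0.5],[-0.2,0.012,0,0,0.5],[0,0,0.4,0,0.5],[0,0,0.4,0,0.7],[0,-0.45,0,0,1],[0,-0.45,0,0,1],[0.3,-0.1,0,0,1],[0.3,0,0,0,1]]';python3 - <<'E'
from h import *
status((30,-121,22))
from rig import vision; import pickle
c=vision.capture("top"); pickle.dump(c,open("cap1.pkl","wb"))
cv2.imwrite("pics/top1.png",cv2.resize(c["color"][185:305,270:430,::-1],None,fx=4,fy=4,interpolation=cv2.INTER_CUBIC))
E
```

```text
time_s: 5.7
eef_pos: [0.5783, -0.1324, 0.0795]
tcp_rot: [0.001, 0.032, 0.999, -0.0]
contact_force: [1.0, -0.2, -0.2]
width: -0.001
grip_force: 0.0
t 5.7 tcp [ 0.5783 -0.1324  0.0795] stage mm [  36.6 -119.1] y-axis ang off stage -0.0022 F [ 1.  -0.2 -0.2] w -0.001
to go, full scale: [-0.09  -0.02  -0.767]
```

View pics/top1.png

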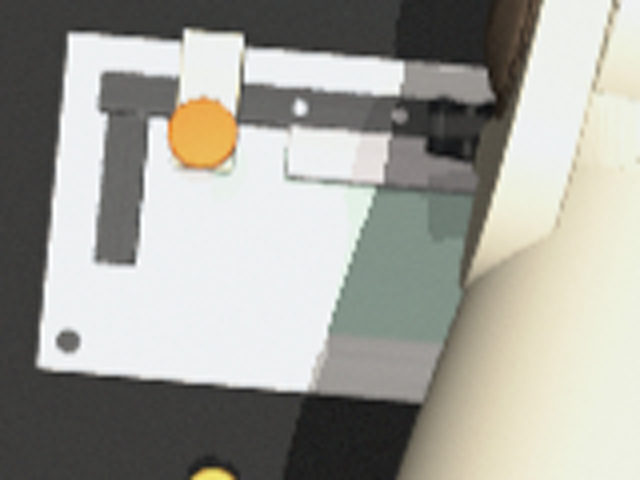

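The bar's long side lies along the rail, its +y end at crop (288,150), and the fingers are above its -y end near (455,125). I'll work out that end's position.

```bash
python3 - <<'E'
from h import *
import pickle
c=pickle.load(open("cap1.pkl","rb")); st=pickle.load(open("st.pkl","rb"))
print((inv(st,cast(c,[(270+288/4-.4,185+150/4)],.035))*1e3).round(1))
status((31,-119,22))
E
```

```text
[[31.9  3.9]]
t 5.75 tcp [ 0.5811 -0.1317  0.079 ] stage mm [  39.4 -118.1] y-axis ang off stage -0.0011 F [-4.3  2.  -1.5] w -0.0
to go, full scale: [-0.112 -0.005 -0.76 ]
```

```bash
python3 -m creep '[[-0.11,-0.02,0,0,1],[0,0,0,0,1],[0,0,-0.3,0,1],[0,0,-0.3,0,1],[0,0,-0.1,0,1],[0,0,-0.05,0,1],[0,0,0,0,1]]';python3 -c "
from h import *
status((31,-119,22))"
```

```text
time_s: 6.45
eef_pos: [0.5693, -0.1321, 0.0232]
tcp_rot: [0.0, 0.031, 1.0, -0.0]
contact_force: [-0.2, 0.1, 0.5]
width: 0.002
grip_force: 0.0
t 6.45 tcp [ 0.5693 -0.1321  0.0232] stage mm [  27.7 -119.3] y-axis ang off stage 0.0002 F [-0.2  0.1  0.5] w 0.002
to go, full scale: [ 0.044  0.001 -0.016]
```

```bash
python3 -m creep '[[0.045,0,0,0,1],[0.004,0.053,0,0,1],[0.003,0.053,0,0,1],[0.003,0.053,0,0,1],[0.003,0.053,0,0,1],[0.004,0.053,0,0,1],[0.003,0.053,0,0,1],[0.003,0.053,0,0,1]]';python3 -c "
from h import *
status((31,-40,22))"
```

```text
time_s: 7.25
eef_pos: [0.5746, -0.1042, 0.0229]
tcp_rot: [0.0, 0.031, 1.0, -0.0]
contact_force: [-0.3, -4.0, 3.9]
width: 0.004
grip_force: 1.6
t 7.25 tcp [ 0.5746 -0.1042  0.0229] stage mm [ 31.3 -91.1] y-axis ang off stage 0.0 F [-0.3 -4.   3.9] w 0.004
to go, full scale: [ 0.038  0.68  -0.013]
```

```bash
python3 -m creep '[[0.003,0.053,0,0,1],[0.004,0.053,0,0,1],[0.003,0.053,0,0,1],[0.003,0.053,0,0,1],[0.003,0.053,0,0,1],[0.004,0.053,0,0,1]]';python3 -c "
from h import *
status((31,-40,22))"
```

```text
time_s: 7.85
eef_pos: [0.576, -0.0802, 0.0228]
tcp_rot: [-0.0, 0.031, 1.0, -0.0]
contact_force: [-0.2, -3.2, 2.0]
width: -0.0
grip_force: 1.5
t 7.85 tcp [ 0.576  -0.0802  0.0228] stage mm [ 31.2 -67.1] y-axis ang off stage 0.0001 F [-0.2 -3.2  2. ] w -0.0
to go, full scale: [ 0.02   0.361 -0.01 ]
```

```bash
python3 -m creep '[[0.003,0.053,0,0,1],[0.003,0.053,0,0,1],[0.003,0.053,0,0,1],[0.004,0.053,0,0,1],[0.003,0.04,0,0,1],[0.002,0.03,0,0,1]]';python3 -c "
from h import *
status((31,-40,22))"
```

```text
time_s: 8.45
eef_pos: [0.5774, -0.059, 0.0227]
tcp_rot: [-0.0, 0.031, 1.0, 0.0]
contact_force: [0.1, -3.4, 1.4]
width: -0.004
grip_force: 1.5
t 8.45 tcp [ 0.5774 -0.059   0.0227] stage mm [ 31.2 -45.9] y-axis ang off stage 0.0003 F [ 0.1 -3.4  1.4] w -0.004
to go, full scale: [ 0.002  0.078 -0.009]
```

```bash
python3 -m creep '[[0.001,0.02,0,0,1],[0.001,0.02,0,0,1],[0.001,0.013,0,0,1]]';python3 -m creep '[[0.001,0.013,0,0,1]]';python3 -m creep '[[0.001,0.013,0,0,1]]'
```

```text
time_s: 8.75
eef_pos: [0.5776, -0.0553, 0.0227]
tcp_rot: [-0.0, 0.031, 1.0, 0.0]
contact_force: [0.1, -2.6, 1.9]
width: 0.002
grip_force: 1.4
time_s: 8.85
eef_pos: [0.5777, -0.0544, 0.0227]
tcp_rot: [-0.0, 0.031, 1.0, -0.0]
contact_force: [-0.5, -2.5, 1.9]
width: -0.002
grip_force: 1.4
time_s: 8.95
eef_pos: [0.5777, -0.0534, 0.0227]
tcp_rot: [-0.0, 0.031, 1.0, 0.0]
contact_force: [-0.8, -2.8, 1.8]
width: 0.001
grip_force: 1.3
```

```bash
python3 -m creep '[[0.001,0.013,0,0,1],[0.001,0.013,0,0,1]]';python3 -m creep '[[0.001,0.013,0,0,1]]';python3 -m creep '[[0.001,0.013,0,0,1]]'
```

```text
time_s: 9.15
eef_pos: [0.5779, -0.0521, 0.0228]
tcp_rot: [-0.0, 0.031, 1.0, -0.001]
contact_force: [-1.2, -9.7, 2.2]
width: 0.001
grip_force: 4.9
time_s: 9.25
eef_pos: [0.5778, -0.0519, 0.0228]
tcp_rot: [-0.0, 0.031, 1.0, -0.002]
contact_force: [-0.9, -13.8, 1.5]
width: -0.0
grip_force: 7.1
time_s: 9.35
eef_pos: [0.5779, -0.0518, 0.0228]
tcp_rot: [-0.0, 0.031, 1.0, -0.002]
contact_force: [-2.2, -19.0, 2.1]
width: -0.003
grip_force: 9.3
```

It butts on the end stop: the tool stalls at y = -0.052 and the force rises to 19 N. Next I go round the bar at low height for one seating push on its long side at about stage y = 0, clear of the bridge.

```bash
python3 -m creep '[[-0.01,-0.2,0,0,1],[0,0,0,0,1],[-0.3,0.018,0,0,1],[-0.3,0.018,0,0,1],[0,0.1,0,0,1],[0.02,0.33,0,0,1],[0.02,0.25,0,0,1],[0,0,0,0,1]]';python3 -c "
from h import *
status((10.6,0,22))"
```

```text
time_s: 10.15
eef_pos: [0.5359, -0.0086, 0.0228]
tcp_rot: [0.0, 0.03, 1.0, 0.001]
contact_force: [-0.6, 0.6, -0.9]
width: -0.002
grip_force: 0.0
t 10.15 tcp [ 0.5359 -0.0086  0.0228] stage mm [-13.3   1.9] y-axis ang off stage 0.0024 F [-0.6  0.6 -0.9] w -0.002
to go, full scale: [ 0.316 -0.045 -0.011]
```

```bash
python3 -m creep '[[0.07,-0.004,0,0,1],[0.07,-0.004,0,0,1],[0.05,-0.004,0,0,1],[0.05,-0.003,0,0,1],[0.026,-0.002,0,0,1],[0.013,0,0,0,1],[0.013,-0.001,0,0,1]]';python3 -m creep '[[0.013,-0.001,0,0,1]]';python3 -c "
from h import *
status((10.6,0,22))"
```

```text
time_s: 10.85
eef_pos: [0.5553, -0.0125, 0.022]
tcp_rot: [-0.002, 0.031, 1.0, -0.0]
contact_force: [-11.2, -1.1, 1.7]
width: 0.003
grip_force: 0.0
time_s: 10.95
eef_pos: [0.5554, -0.0125, 0.0217]
tcp_rot: [-0.003, 0.03, 1.0, -0.0]
contact_force: [-15.2, -0.9, 1.2]
width: 0.005
grip_force: 0.0
t 10.95 tcp [ 0.5554 -0.0125  0.0217] stage mm [ 6.5 -0.8] y-axis ang off stage 0.0004 F [-15.2  -0.9   1.2] w 0.005
to go, full scale: [0.055 0.007 0.004]
```

It stalls 4 mm earlier than before (6.5 against 10.6 mm). Either the shut fingers have a different shape or the bar is not flush, so I back off, lift and look.

```bash
python3 -m creep '[[-0.25,0.015,0,0,1],[-0.25,0.015,0,0,1],[-0.3,0,0.4,0,1],[-0.5,0,0.5,0,1],[-0.5,0,0.5,0,1],[-0.4,0,0.4,0,1],[0,0,0,0,1]]';python3 - <<'E'
from h import *
status((32.5,45,110))
from rig import vision; import pickle
c=vision.capture("top"); w=vision.capture("wrist"); s=vision.capture("scene"); pickle.dump((c,w,s),open("cap2.pkl","wb"))
a=cv2.resize(c["color"][185:297,270:415,::-1],None,fx=4,fy=4,interpolation=cv2.INTER_CUBIC)
cv2.imwrite("pics/top2.png",a); cv2.imwrite("pics/w2.png",w["color"][:,:,::-1])
E
```

```text
time_s: 11.65
eef_pos: [0.3968, -0.0102, 0.1582]
tcp_rot: [0.003, 0.031, 1.0, 0.0]
contact_force: [-0.3, -0.3, -1.2]
width: -0.002
grip_force: 0.0
t 11.65 tcp [ 0.3968 -0.0102  0.1582] stage mm [-152.    -8.2] y-axis ang off stage -0.0003 F [-0.3 -0.3 -1.2] w -0.002
to go, full scale: [ 2.499  0.557 -0.642]
```

View pics/top2.png

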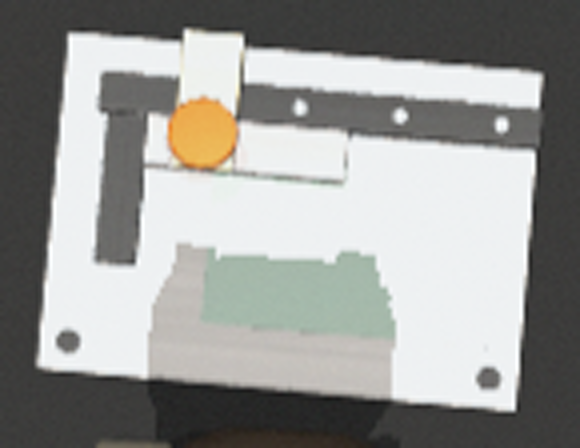

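The bar lies along the rail with its left end at the stop (146,140), its near edge running from (146,166) to (345,182). I'll check this numerically: the near edge should be at stage x = 20 mm and the far end at y = -25.

```bash
python3 - <<'E'
from h import *
import pickle
c,w,s=pickle.load(open("cap2.pkl","rb")); st=pickle.load(open("st.pkl","rb"))
g=c["color"].astype(float).mean(2)
def dark(prof,o): d=np.clip(236-prof,0,None); return o+(d*np.arange(len(d))).sum()/d.sum(), d.sum()
E=[(u,dark(g[222:234,u],222)) for u in list(range(309,313))+list(range(331,355,2))]
pts=np.array([(u,v[0]) for u,v in E]); print((inv(st,cast(c,pts,.035))*1e3).round(1).tolist())
# bar -y end
pe=np.array([(dark(g[v,351:362],351)[0],v) for v in range(219,229)]); print("end",(inv(st,cast(c,pe,.035))*1e3).round(1).tolist())
# rail face (top edge, z=.029) free part & stop face
def edge(p,o,lv=175): i=np.nonzero((p[:-1]<lv)&(p[1:]>=lv))[0][0]; return o+i+(lv-p[i])/(p[i+1]-p[i])
pr=np.array([(u,edge(g[212:226,u],212)) for u in range(362,400,4)]); print("rail",(inv(st,cast(c,pr,.029))*1e3).round(1).tolist())
ps=np.array([(edge(g[v,296:312],296),v) for v in range(228,246,3)]); print("stop",(inv(st,cast(c,ps,.029))*1e3).round(1).tolist())
E
```

```text
[[19.3, 67.3], [19.4, 65.3], [19.7, 63.4], [22.9, 61.7], [19.5, 23.8], [19.2, 19.8], [18.8, 15.8], [19.1, 11.9], [18.8, 7.9], [19.1, 3.9], [19.0, -0.0], [19.0, -4.0], [18.9, -7.9], [18.8, -11.9], [18.9, -15.8], [18.9, -19.8]]
end [[41.7, -29.0], [39.4, -25.7], [37.3, -24.1], [35.3, -24.3], [33.4, -24.5], [31.4, -24.6], [29.4, -24.8], [27.5, -25.0], [25.5, -25.1], [23.5, -25.3]]
rail [[43.2, -35.7], [43.3, -43.6], [43.4, -51.5], [43.3, -59.5], [43.8, -67.4], [43.4, -75.3], [43.4, -83.2], [43.8, -91.1], [58.1, -97.9], [43.4, -107.0]]
stop [[15.4, 74.2], [9.5, 73.6], [3.5, 73.2], [-2.5, 74.1], [-8.5, 73.9], [-14.4, 73.5]]
```

View pics/w2.png

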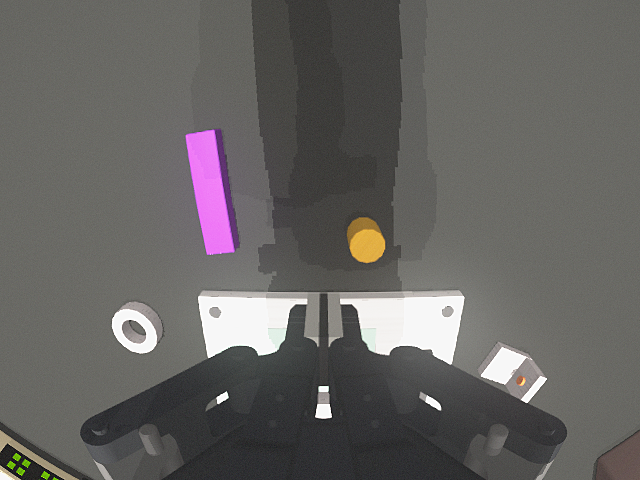

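Numbers confirm it. The near edge is 24.5 mm from the rail face and parallel within noise. The -y end reads -24.7, with the stop face reading 73.8, so there is no gap to within about 1 mm. The wrist view shows the plug (366,240), ring (137,327) and angle block (512,372) undisturbed. Now I move over the cap.

```bash
python3 -m creep '[[0.5,0.11,0,0,1],[0.5,0.11,0,0,1],[0.5,0.11,0,0,1],[0.5,0.11,0,0,1],[0.4,0.1,0,0,1],[0.1,0.017,-0.2,0,1],[0,0,-0.2,0,1],[0,0,0,0,1]]';python3 -c "
from h import *
status((32.5,45,95))"
```

```text
time_s: 12.6
eef_pos: [0.5827, 0.0314, 0.1191]
tcp_rot: [-0.003, 0.031, 1.0, -0.0]
contact_force: [-0.0, 0.0, -0.7]
width: -0.001
grip_force: 0.0
t 12.6 tcp [0.5827 0.0314 0.1191] stage mm [31.  44.8] y-axis ang off stage 0.0 F [-0.   0.  -0.7] w -0.001
to go, full scale: [ 0.02   0.002 -0.321]
```

```bash
python3 -m creep '[[0.02,0.002,-0.1,0,1],[0,0,-0.1,0,1],[0,0,-0.1,0,1],[0,0,-0.1,0,1],[0,0,0,0,1],[0,0,0,0,1]]'; for i in 1 2; do :; done; python3 -m creep '[[0,0,-0.02,0,1],[0,0,0,0,1]]'; python3 -m creep '[[0,0,-0.02,0,1],[0,0,0,0,1]]'; python3 -m creep '[[0,0,-0.02,0,1],[0,0,0,0,1]]'; python3 -m creep '[[0,0,-0.02,0,1],[0,0,0,0,1]]'
```

```text
time_s: 13.2
eef_pos: [0.5864, 0.0319, 0.0935]
tcp_rot: [-0.0, 0.031, 1.0, -0.0]
contact_force: [-0.3, -0.4, 0.5]
width: -0.002
grip_force: 0.0
time_s: 13.4
eef_pos: [0.5866, 0.0319, 0.0922]
tcp_rot: [0.0, 0.031, 1.0, 0.0]
contact_force: [0.6, -0.3, -0.1]
width: -0.001
grip_force: 0.0
time_s: 13.6
eef_pos: [0.5865, 0.0319, 0.0904]
tcp_rot: [-0.0, 0.031, 1.0, -0.0]
contact_force: [0.1, 0.1, 0.1]
width: -0.0
grip_force: 0.0
time_s: 13.8
eef_pos: [0.5864, 0.0319, 0.0888]
tcp_rot: [-0.0, 0.031, 1.0, -0.0]
contact_force: [-0.3, 0.0, 0.8]
width: -0.002
grip_force: 0.0
time_s: 14.0
eef_pos: [0.5864, 0.0319, 0.0873]
tcp_rot: [-0.0, 0.031, 1.0, -0.0]
contact_force: [0.3, 1.5, -0.1]
width: -0.001
grip_force: 0.0
```

Recentre by -2.3 mm in x, then feel for the cap.

```bash
python3 -m creep '[[-0.03,-0.004,0,0,1],[0,0,-0.02,0,1],[0,0,0,0,1]]'; python3 -m creep '[[0,0,-0.014,0,1],[0,0,0,0,1]]';python3 -m creep '[[0,0,-0.014,0,1],[0,0,0,0,1]]';python3 -m creep '[[0,0,-0.014,0,1],[0,0,0,0,1]]';python3 -m creep '[[0,0,-0.014,0,1],[0,0,0,0,1]]'
```

```text
time_s: 14.3
eef_pos: [0.5841, 0.0316, 0.0858]
tcp_rot: [-0.0, 0.031, 1.0, -0.0]
contact_force: [-0.2, 0.3, 0.1]
width: -0.003
grip_force: 0.0
time_s: 14.5
eef_pos: [0.5842, 0.0316, 0.0848]
tcp_rot: [-0.0, 0.031, 1.0, -0.0]
contact_force: [0.1, 1.2, -0.2]
width: 0.001
grip_force: 0.0
time_s: 14.7
eef_pos: [0.5841, 0.0316, 0.0837]
tcp_rot: [-0.0, 0.031, 1.0, -0.0]
contact_force: [-0.0, -0.7, -0.4]
width: -0.003
grip_force: 0.0
time_s: 14.9
eef_pos: [0.5843, 0.0316, 0.0829]
tcp_rot: [0.0, 0.031, 1.0, 0.0]
contact_force: [0.6, -0.5, 0.5]
width: -0.0
grip_force: 0.7
time_s: 15.1
eef_pos: [0.5843, 0.0316, 0.0819]
tcp_rot: [0.0, 0.031, 1.0, 0.0]
contact_force: [0.9, 0.6, 2.0]
width: -0.004
grip_force: 0.9
```

Contact at z ≈ 0.083, as expected. Pressing to z = 0.072.

```bash
python3 -m creep '[[0,0,-0.02,0,1],[0,0,-0.02,0,1],[0,0,-0.02,0,1],[0,0,0,0,1]]'; python3 -m creep '[[0,0,-0.02,0,1],[0,0,-0.02,0,1],[0,0,-0.02,0,1],[0,0,0,0,1],[0,0,0,0,1]]'
```

```text
time_s: 15.5
eef_pos: [0.5843, 0.0316, 0.0773]
tcp_rot: [0.0, 0.031, 1.0, -0.0]
contact_force: [0.9, 1.1, 3.2]
width: 0.0
grip_force: 1.8
time_s: 16.0
eef_pos: [0.5844, 0.0316, 0.0736]
tcp_rot: [0.0, 0.031, 1.0, 0.0]
contact_force: [-2.7, -0.0, 8.8]
width: 0.005
grip_force: 4.2
```

```bash
python3 -m creep '[[0,0,-0.012,0,1],[0,0,-0.012,0,1],[0,0,0,0,1],[0,0,0,0,1]]';python3 - <<'E'
from rig import robot, vision
from h import *
import pickle
status()
c=vision.capture("scene"); pickle.dump(c,open("cap3.pkl","wb"))
cv2.imwrite("pics/s3.png",cv2.resize(c["color"][200:350,200:400,::-1],(800,600),interpolation=cv2.INTER_CUBIC))
print([robot.read_state()["eef_pos"][2].round(5), robot.read_state()["contact_force"]])
E
```

```text
time_s: 16.4
eef_pos: [0.5844, 0.0316, 0.072]
tcp_rot: [0.0, 0.031, 1.0, 0.0]
contact_force: [-3.9, -0.2, 9.9]
width: -0.002
grip_force: 5.1
t 16.4 tcp [0.5844 0.0316 0.072 ] stage mm [32.7 45.1] y-axis ang off stage 0.0001 F [-3.9 -0.2  9.9] w -0.002
[np.float64(0.07202), array([-3.06027583,  0.29753441,  9.39761614])]
```

View pics/s3.png

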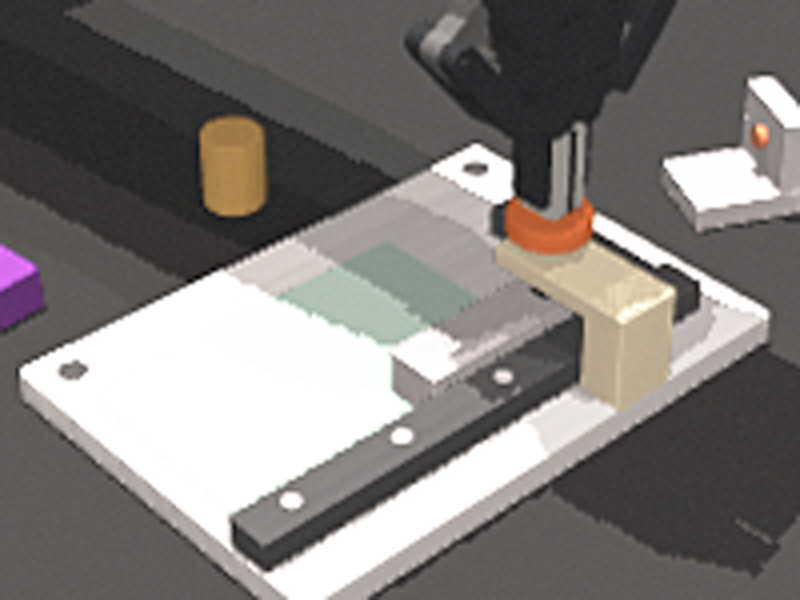

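The enlarged scene view shows the fingers pressing the orange cap (548,225) almost down to the bridge. The bar runs flush behind the rail from (425,370) under the bridge, and the plug and angle block are untouched. z = 72.0 mm means 11 mm pressed, and about 10 N matches the specification, so I hand in while holding.

```bash
python3 -c "
from rig import order
print(order.job_done())"
```

```text
the job is handed in; nothing more can be done
None
```

The bar is seated flush on the rail and against the end stop, within the roughly 1 mm the camera resolves, and the plunger cap is held 11 mm down (about 10 N); I handed the job in at about 16.5 s without letting go.

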